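# Slide the tally ring round the bent rail

### The arm

A 7-joint arm with a two-finger parallel gripper is mounted at the origin on the work surface. World frame = base frame: x ahead of the robot, y to its left, z up, the work surface at z = 0. Lengths are in m, angles in rad, forces in N, time in s.
With the tool pointing down it reaches from about 0.4 to 0.85 m from the base axis. Payload 10.4 kg.
Tool frame: the origin (TCP) lies midway between the tips of the shut fingers; the grasp point (between the pads) lies 19 mm behind it; z points along the fingers, y is the line along which they close (so a half turn about z gives the same grasp; the last joint's range is limited). The gripper opens to 87 mm and grips with 3 to 60 N. Pads are 19 mm wide; open, the fingers measure 117 mm over their backs; the gripper's body (75 mm by 190 mm) begins 51 mm behind the grasp point.
Start: joints at [1.21, 0.332, -0.065, 1.46, 0.022, 1.35, -0.088], TCP at [0.207, -0.59, 0.223] pointing down, gripper open.
Joint ranges: [-2.6, 2.6], [-0.5, 2.12], [-1.47, 1.34], [0.16, 2.42], [-1.27, 4.41], [0.06, 2.06], [-2.6, 2.6]. Speed limits (rad/s): [2.22, 2.22, 2.79, 2.79, 3.14, 3.14, 3.14].

### API

Orientations are given as a unit quaternion [x, y, z, w].
In Python, from bench import r gives the robot as it stands.
- The arm moves only by the tool arm_command, never from a script. Its arguments are lists of equal length, an entry for each row: "xyz": the shift along the world's x, y, z in m, a list of three; "rot": the turn, a rotation vector about the world's x, y, z in rad, a list of three. In form: {"xyz": [[tx, ty, tz], ...], "rot": [[ax, ay, az], ...]}. A call has 1 to 20 rows; each row is the pose to reach, as a shift and turn from the pose commanded when the call began; what a row does not reach only later rows make up. A row lasts 1/12 s, in which the tool goes at most 41.7 mm and 7.16 degrees, less where a joint would pass 70% of its speed; a pose out of reach is approached as far as the arm can. A call with a gripper value outside its range is refused whole. "grip" is the opening, from 0 (shut) to 1 (fully open), set as the call begins (left out, the last holds). The fingers move at their own pace and stop on an object; "squeeze" is the grip in N (left out, the last holds). Time passes only in rows, so rows that repeat a pose let the fingers close. It gives the time, the measured TCP pose, the force, the opening and the grip force at its end, in the units of the state.
- r.read_state(): the state, without advancing time (a new reading comes with each control period).
- r.camera(name): name is "scene" or "top" or "wrist"; returns the picture (400x640x3 uint8, red, green, blue); there is no depth.
- r.camera_model(name): a dict with "fx", "fy", "cx", "cy" (pixels), "T" (4x4, takes a point from camera to world coordinates). Camera axes: x right, y up, looking along -z (the intrinsics and any distortion apply to the point x, -y, -z); pixel columns grow to the right and rows downward; lengths in m; the calibration is good to about 2 mm. The wrist camera is an equidistant fisheye: a pixel r from the principal point sees the ray r / f radians off the axis. A picture is of the moment at which its call begins: read the wrist's pose just before it. camera_model takes no time and is no camera call; for the wrist camera it gives the pose at the moment of the call.
- r.close_job(): hands the job in; it is judged then, once.
Trained networks look in the newest picture that a camera, given by its name, has taken for a name from the list of things; names that differ only in an ending like _2 or _b are one class to them, and where a whole thing is asked for, a point or a joint stands for the part that bears it (a point fixed in the world has none). Each returns a list of dicts, best first, with "conf" (0 to 1); they miss things now and then, are a little off and sometimes report something else, mostly with a low value. They report only what shows in the picture. A call takes as long as a camera call.
- r.look_for(label, camera): "at" ([x, y, z] in m, in the coordinates of the camera as it stood for that picture, good to about 4 mm: the middle of the surface that is visible of it).
- r.spot_point(label, camera): "at" ([x, y, z] in m, in the coordinates of the camera as it stood for that picture, good to about 4 mm: a listed point, or the origin of a listed thing).
The state is a dict: "time": time; "joint_positions": joint angles; "joint_vel": joint speeds; "joint_torque": joint torques, N m; "ee_pos": TCP position; "eef_rot": TCP orientation; "ft_force": force on the tool from outside, world axes, zero at the start; "torque": the same for the moment, N m; "width": finger opening in m; "grip_force": force on a finger pad.
Only numpy, scipy, OpenCV 4.12 (cv2) and the standard library are available. Lean on these libraries where they do the work, as an engineer would, in place of code of your own. Each camera call takes 0.05 s, during which the arm holds its last target. There are 200 camera calls.

### The job

Another batch of provisions is packed, so move the tally on: on the rail whose wire is bent, slide the wooden ring along the wire and round both bends until it rests against the stop disc at the opposite end from where it started, then let go of it. Leave the ring on the straight rail where it is.

Things in the scene. Friction and masses are not known exactly. Their poses are not given: they have to be found in the camera images.
- bent_rail: Rail fixed to the table at any yaw. Board 260 x 110 x 18 mm; origin at its underside's centre, x along it, z up. Level steel wire, 6 mm thick, centre line 105 mm above the table; (x, y) in mm: (-118, -35) straight to (-35, -35), to (35, 35), to (118, 35), both 45 degree bends rounded to 30 mm radius; ends turn down into the board. Stop discs, radius 18, 6 thick, inner faces at x = -105 and 105.
- goal_stop (a point): Centre of the inner face of the stop disc at the bent rail's +x end, the one to reach, on the wire's centre line; axes as the rail's. The ring touches this stop when its centre is 12 mm short of this point along x (the rail's x = 93 mm).
- ring_center (a point): Centre of the wooden ring loose on the bent wire, at the start on the straight at the rail's -x end: a tube 24 mm long, outer diameter 40 mm, hole 30 mm, 50 g or so. Its x is its axis (at the start along the wire, as the rail's x). Hanging, its centre is 12 mm below the wire's centre line, 93 mm above the table. It can be pinched from above across its diameter and turned to follow the wire.
- other_ring_center (a point): Centre of an identical wooden ring on the other rail, whose wire is straight, on an equal board and at the same height. Leave it alone.

How it is judged:
At the end, for the whole second after the job is handed in: The ring hangs at rest on the bent rail's wire against the goal stop, with a gap of no more than 12 mm (its centre less than 24 mm short of the stop's inner face along the rail's x, and within 32 mm of goal_stop), and is released (x of ring_center in the frame of goal_stop between -0.024 and 0 m and distance between ring_center and goal_stop below 0.032 m and linear speed of ring below 0.03 m/s); the robot touches nothing.
It fails at once if the ring on the straight rail was moved more than 20 mm (distance of other_ring_center from where it was at the start of the episode above 0.02 m).
It also fails if it takes over 45 s, if anything falls off the work surface, if the arm or the gripper's body presses on something with over 40 N, if the wrist force passes 120 N, or if a joint passes its speed limit or range.

## Working session

There is one attempt and no reset: what is moved stays moved. The work goes in short steps, Python scripts to look and compute and a tool call to move; the robot and the scene stay as the last step left them, time stands still between calls to the robot, and variables do not carry over. Pictures are saved under pics/ and viewed, at most 10 in all, crops included, and the job is handed in when it is done.

Besides the shell and the picture viewer there is one more tool, called after "Call:" as name(argument=value, ...) on one line, values as JSON. arm_command: Moves the arm, as the interface text tells. Its arguments: {"type":"object","properties":{"xyz":{"type":"array"},"rot":{"type":"array"},"grip":{"type":"number"},"squeeze":{"type":"number"}},"required":["xyz","rot"]}

```bash
mkdir -p pics
cat > h.py <<'E'
from bench import r
import numpy as np, cv2
def W(cam,p):
    T=np.array(r.camera_model(cam)["T"]); return (T@np.r_[p,1])[:3]
E
python3 - <<'E'
from h import *
s=r.read_state(); print(s["time"],s["ee_pos"],s["eef_rot"],s["width"])
for c in ["scene","top"]:
    im=r.camera(c); cv2.imwrite(f"pics/{c}0.png",im[:,:,::-1])
    for l in ["bent_rail","goal_stop","ring_center","other_ring_center"]:
        for d in r.spot_point(l,c)[:3]: print(c,l,round(d["conf"],2),W(c,d["at"]).round(4))
E
```

```text
0.0 [ 0.20699749 -0.58930067  0.22174051] [ 9.85766827e-01  1.68116731e-01 -1.45357717e-04 -7.11669875e-04] 0.0868211793699271
scene bent_rail 0.73 [ 0.5424  0.1829 -0.0012]
scene goal_stop 0.71 [0.6404 0.1429 0.1047]
scene ring_center 0.6 [0.4534 0.2033 0.0935]
scene other_ring_center 0.72 [ 0.5464 -0.202   0.0963]
top bent_rail 0.88 [ 0.5441  0.1869 -0.0019]
top goal_stop 0.91 [0.6465 0.1478 0.1052]
top ring_center 0.71 [0.4568 0.2029 0.0903]
top other_ring_center 0.74 [ 0.5461 -0.2058  0.089 ]
```

View pics/top0.png

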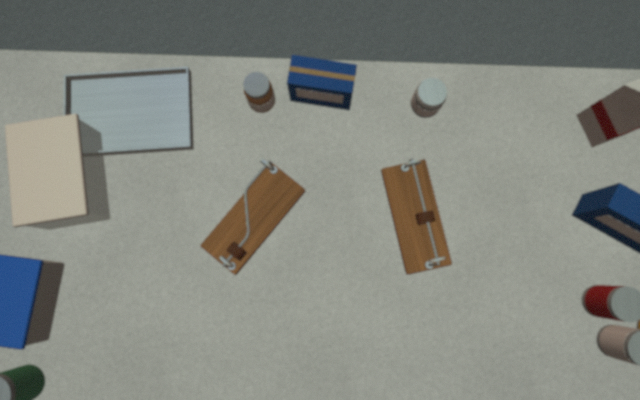

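View pics/scene0.png

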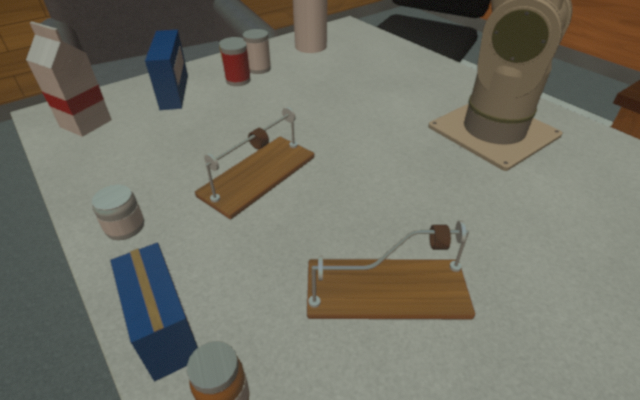

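The two pictures agree. In the top view the bent rail runs from about (222,258) to (288,178), with the ring at (236,250) and the goal stop at (268,166). The straight rail is on the right, with its ring at (425,217). Next I fit the rail's pose to the board outline.

```bash
cat >> h.py <<'E'
def proj(m,P):
    T=np.linalg.inv(np.array(m["T"])); p=(T[:3,:3]@np.asarray(P,float).T).T+T[:3,3]
    return np.c_[m["cx"]+m["fx"]*p[:,0]/-p[:,2], m["cy"]-m["fy"]*p[:,1]/-p[:,2]]
def rail(q,P):  # rail frame -> world
    c,s=np.cos(q[2]),np.sin(q[2]); P=np.asarray(P,float)
    return np.c_[q[0]+c*P[:,0]-s*P[:,1], q[1]+s*P[:,0]+c*P[:,1], P[:,2]]
E
python3 - <<'E'
from h import *
from scipy.optimize import least_squares
im=cv2.imread("pics/top0.png"); m=r.camera_model("top"); print({k:m[k] for k in m if k!="T"},np.array(m["T"]).round(3)[:3,3])
hsv=cv2.cvtColor(im,cv2.COLOR_BGR2HSV)
b,g,rr=[im[:,:,i].astype(int) for i in range(3)]
mask=((rr-b)>35).astype(np.uint8); mask[:150]=0;mask[290:]=0;mask[:,:190]=0;mask[:,320:]=0
mask=cv2.morphologyEx(mask,cv2.MORPH_CLOSE,np.ones((9,9)))
cs=max(cv2.findContours(mask,0,2)[0],key=cv2.contourArea)
box=cv2.boxPoints(cv2.minAreaRect(cs)); print(box)
C=np.array([[-.13,-.055,.018],[.13,-.055,.018],[.13,.055,.018],[-.13,.055,.018]])
def f(q):
    p=proj(m,rail(q,C)); return min(((np.roll(box,k,0)-p).ravel() for k in range(4)),key=lambda e:e@e)
s=least_squares(f,[.543,.185,-.7],x_scale=[.01,.01,.1]);print(s.x.round(4),np.degrees(s.x[2]),f(s.x).round(1))
Wr=np.array([[-.118,-.035,.105],[-.035,-.035,.105],[.035,.035,.105],[.118,.035,.105]])
big=cv2.resize(im[140:300,180:330],None,fx=5,fy=5,interpolation=2)
for P,c in((Wr,(0,255,0)),(np.r_[C,C[:1]],(255,0,0))):
    p=((proj(m,rail(s.x,P))-[180,140]+.5)*5).astype(np.int32); cv2.polylines(big,[p],False,c,1)
cv2.imwrite("pics/fit.png",big[:600])
for z in [(-.105,-.035),(-.093,-.035),(-.035,-.035),(.035,.035),(.093,.035),(.105,.035)]: print(z,rail(s.x,[[*z,.105]]).round(4))
E
```

```text
{'fx': 450.4380234410828, 'fy': 450.4380234410828, 'cx': 325.9193852247134, 'cy': 210.1407844957972} [0.418 0.016 1.072]
[[200.08163 245.18855]
 [270.64636 161.18294]
 [305.23828 190.24016]
 [234.67355 274.2458 ]]
[ 0.5427  0.1838 -0.653 ] -37.413085131359516 [-34.5 -29.6 -35.4 -27.9  34.6  29.7  35.9  29.6]
(-0.105, -0.035) [[0.4381 0.2198 0.105 ]]
(-0.093, -0.035) [[0.4476 0.2125 0.105 ]]
(-0.035, -0.035) [[0.4937 0.1773 0.105 ]]
(0.035, 0.035) [[0.5918 0.1903 0.105 ]]
(0.093, 0.035) [[0.6379 0.1551 0.105 ]]
(0.105, 0.035) [[0.6474 0.1478 0.105 ]]
```

View pics/fit.png

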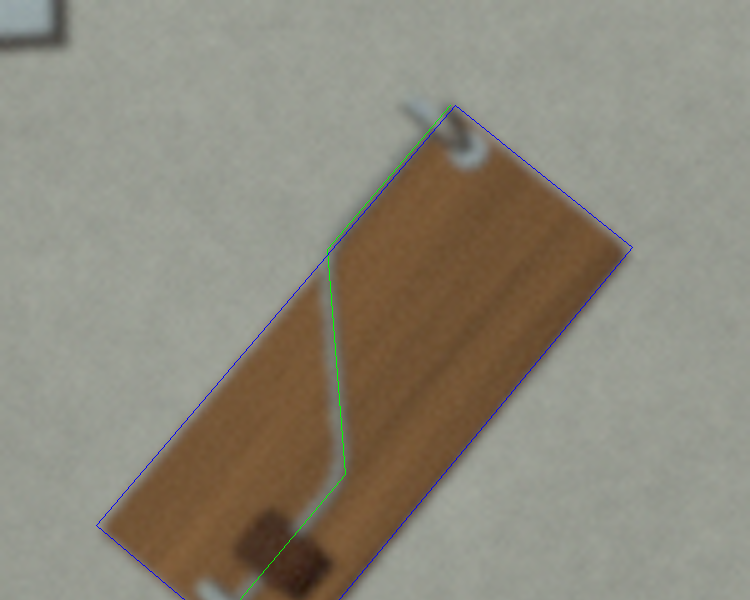

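The fitted outline lies on the board. The drawn wire is within about 1 px, roughly 2 mm, of the real one: the lower bend shows at (338,462) in the crop against (344,472) fitted. The ring at about (283,553) sits near rail x = -80 mm. I'll move to hover over it.

Call:
arm_command(xyz=[[0.02, 0.036, 0], [0.04, 0.072, 0], [0.06, 0.108, 0], [0.08, 0.144, 0], [0.1, 0.18, 0], [0.12, 0.216, 0], [0.14, 0.252, 0], [0.16, 0.288, 0], [0.18, 0.324, 0], [0.2, 0.36, 0], [0.205, 0.4, 0], [0.21, 0.44, 0], [0.215, 0.48, 0], [0.22, 0.52, 0], [0.225, 0.56, 0], [0.23, 0.6, 0], [0.235, 0.64, 0], [0.24, 0.68, 0], [0.245, 0.72, 0], [0.247, 0.76, 0]], rot=[[0, 0, 0.1075], [0, 0, 0.215], [0, 0, 0.3225], [0, 0, 0.43], [0, 0, 0.5375], [0, 0, 0.645], [0, 0, 0.7525], [0, 0, 0.86], [0, 0, 0.9675], [0, 0, 1.075], [0, 0, 1.1825], [0, 0, 1.29], [0, 0, 1.3975], [0, 0, 1.505], [0, 0, 1.6125], [0, 0, 1.72], [0, 0, 1.8275], [0, 0, 1.935], [0, 0, 2.0425], [0, 0, 2.15]], grip=1)

```text
time: 2.17
ee_pos: [0.4544, 0.1721, 0.223]
eef_rot: [0.319, 0.948, 0.0, 0.001]
ft_force: [1.6, -0.5, -0.0]
width: 0.0871
grip_force: 0.0
```

Call:
arm_command(xyz=[[0.002, 0.033, 0], [0.002, 0.033, 0]], rot=[[0, 0, 0], [0, 0, 0]])

```text
time: 2.33
ee_pos: [0.4548, 0.2104, 0.2231]
eef_rot: [0.317, 0.948, 0.002, -0.0]
ft_force: [-0.5, 1.1, -0.1]
width: 0.0871
grip_force: 0.0
```

Run:
```python
from h import *
s=r.read_state(); print(s["time"],s["ee_pos"],s["eef_rot"],s["joint_positions"])
im=r.camera("wrist"); cv2.imwrite("pics/w1.png",im[:,:,::-1])
q=(.5427,.1845,-.653); c,sn=np.cos(q[2]),np.sin(q[2])
for l in ["bent_rail","goal_stop","ring_center"]:
    for d in r.spot_point(l,"wrist")[:2]:
        p=W("wrist",d["at"]); e=p-[q[0],q[1],0]; print(l,round(d["conf"],2),p.round(4),"local",(c*e[0]+sn*e[1]).round(4),(-sn*e[0]+c*e[1]).round(4))
```

```text
2.3333 [0.45479612 0.21041734 0.22308668] [ 3.17027362e-01  9.48414462e-01  1.87456931e-03 -3.81847589e-04] [ 0.35593281  0.14578159 -0.94127283  1.74289505  0.11874926  1.31173703
  0.31508519]
bent_rail 0.65 [ 0.5425  0.1801 -0.0042] local 0.0025 -0.0036
ring_center 0.97 [0.4619 0.196  0.0936] local -0.0711 -0.04
```

View pics/w1.png

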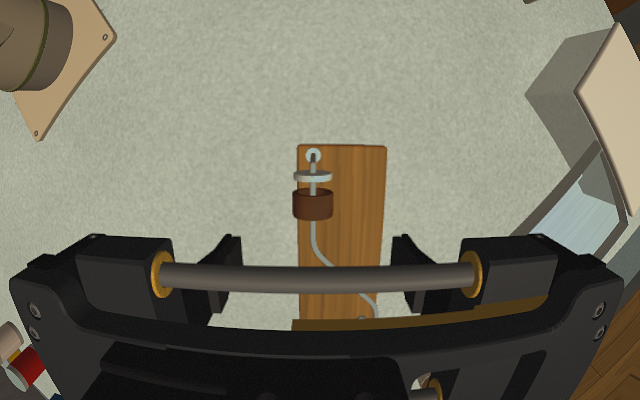

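The wrist view shows the ring at (313,205), just in front of its stop disc at (312,176), with the closing line across the wire. The arm was still settling, so I measure again now.

Run:
```python
from h import *
q=(.5427,.1845,-.653); c,sn=np.cos(q[2]),np.sin(q[2])
for i in range(2):
    T=np.array(r.camera_model("wrist")["T"]); m=r.camera_model("wrist"); r.camera("wrist")
    for d in r.spot_point("ring_center","wrist")[:1]:
        p=(T@np.r_[d["at"],1])[:3]; e=p-[q[0],q[1],0]; print(round(d["conf"],2),p.round(4),"local",(c*e[0]+sn*e[1]).round(4),(-sn*e[0]+c*e[1]).round(4))
def ray(u,v,z):
    d=np.array([u-m["cx"],v-m["cy"]]); rr=np.hypot(*d); t=rr/m["fx"]; k=np.sin(t)/rr
    w=T[:3,:3]@[d[0]*k,-d[1]*k,-np.cos(t)]; P=T[:3,3]+w*(z-T[2,3])/w[2]; e=P-[q[0],q[1],0]; return P.round(4),(c*e[0]+sn*e[1]).round(4),(-sn*e[0]+c*e[1]).round(4)
print("near rim top",ray(313,190,.113),"far rim top",ray(313,219,.113),"disc top",ray(313,171,.123),ray(313,181,.117), "wire",ray(314,235,.105))
s=r.read_state(); print(s["time"],s["ee_pos"])
```

```text
0.75 [0.4586 0.2031 0.0933] local -0.0781 -0.0364
0.83 [0.4571 0.2034 0.0923] local -0.0795 -0.037
near rim top (array([0.4459, 0.2066, 0.113 ]), np.float64(-0.0903), np.float64(-0.0413)) far rim top (array([0.4677, 0.1897, 0.113 ]), np.float64(-0.0628), np.float64(-0.0414)) disc top (array([0.4309, 0.2183, 0.123 ]), np.float64(-0.1093), np.float64(-0.0411)) (array([0.4388, 0.2122, 0.117 ]), np.float64(-0.0994), np.float64(-0.0412)) wire (array([0.4832, 0.1788, 0.105 ]), np.float64(-0.0438), np.float64(-0.0406))
2.7333 [0.45646566 0.20213534 0.22264593]
```

The repeat measurements agree: ring at (0.4575, 0.203, 0.093), and the TCP is already above it. I go down 148 mm, then close gently.

Call:
arm_command(xyz=[[0, 0, -0.03], [0, 0, -0.06], [0.001, 0.001, -0.09], [0.001, 0.001, -0.115], [0.001, 0.001, -0.135], [0.001, 0.001, -0.148], [0.001, 0.001, -0.148], [0.001, 0.001, -0.148]], rot=[[0, 0, 0], [0, 0, 0], [0, 0, 0], [0, 0, 0], [0, 0, 0], [0, 0, 0], [0, 0, 0], [0, 0, 0]])

```text
time: 3.4
ee_pos: [0.4572, 0.2041, 0.0749]
eef_rot: [0.321, 0.947, -0.0, -0.0]
ft_force: [-0.2, -0.4, -0.3]
width: 0.0869
grip_force: 0.0
```

Call:
arm_command(xyz=[[0, 0, 0], [0, 0, 0], [0, 0, 0], [0, 0, 0], [0, 0, 0], [0, 0, 0], [0, 0, 0], [0, 0, 0], [0, 0, 0], [0, 0, 0]], rot=[[0, 0, 0], [0, 0, 0], [0, 0, 0], [0, 0, 0], [0, 0, 0], [0, 0, 0], [0, 0, 0], [0, 0, 0], [0, 0, 0], [0, 0, 0]], grip=0, squeeze=15)

```text
time: 4.23
ee_pos: [0.4572, 0.2043, 0.0746]
eef_rot: [0.321, 0.947, 0.0, -0.0]
ft_force: [-0.9, 0.8, -0.1]
width: 0.0395
grip_force: 15.0
```

Gripped: the opening reads 39.5 mm against the 40 mm ring. Now I work out the wire-following shifts, with the ring raised 10 mm so that the wire runs mid-bore.

Run:
```python
from h import *
q=(.5427,.185,-.653); R=.03; t=R*np.tan(np.pi/8); u=np.sqrt(.5)
def pt(s): # s along wire from x=-.080 -> local x,y,heading
    L1=.080-.035-t; A=R*np.pi/4; D=.07/u-2*t
    if s<L1: return -.08+s,-.035,0
    s-=L1
    if s<A: a=s/R; return -.035-t+R*np.sin(a),-.035+R*(1-np.cos(a)),a
    s-=A
    if s<D: return -.035+(t+s)*u,-.035+(t+s)*u,np.pi/4
    s-=D
    if s<A: a=(A-s)/R; return .035+t-R*np.sin(a),.035-R*(1-np.cos(a)),a
    return .035+t+s-A,.035,0
L1=.080-.035-t;A=R*np.pi/4;D=.07/u-2*t
S=np.r_[np.linspace(0,L1,5)[1:],L1+np.linspace(0,A,9)[1:],L1+A+np.linspace(0,D,9)[1:],L1+A+D+np.linspace(0,A,9)[1:],L1+2*A+D+np.linspace(0,.091-.035-t,7)[1:]]
P=np.array([pt(s) for s in S]); w=rail(q,np.c_[P[:,:2],0*S]); p0=np.array([.4572,.2043])
for i,(a,b) in enumerate(zip(w,P)): print(i+1,(a[:2]-p0).round(3),b[2].round(2),b[:2].round(3))
```

```text
1 [ 0.007 -0.003] 0.0 [-0.072 -0.035]
2 [ 0.014 -0.008] 0.0 [-0.064 -0.035]
3 [ 0.02  -0.013] 0.0 [-0.056 -0.035]
4 [ 0.027 -0.018] 0.0 [-0.047 -0.035]
5 [ 0.029 -0.02 ] 0.1 [-0.044 -0.035]
6 [ 0.032 -0.021] 0.2 [-0.042 -0.034]
7 [ 0.034 -0.023] 0.29 [-0.039 -0.034]
8 [ 0.037 -0.023] 0.39 [-0.036 -0.033]
9 [ 0.04  -0.024] 0.49 [-0.033 -0.031]
10 [ 0.043 -0.024] 0.59 [-0.031 -0.03 ]
11 [ 0.046 -0.024] 0.69 [-0.028 -0.028]
12 [ 0.049 -0.024] 0.79 [-0.026 -0.026]
13 [ 0.058 -0.023] 0.79 [-0.02 -0.02]
14 [ 0.067 -0.022] 0.79 [-0.013 -0.013]
15 [ 0.076 -0.021] 0.79 [-0.007 -0.007]
16 [ 0.085 -0.019] 0.79 [0. 0.]
17 [ 0.095 -0.018] 0.79 [0.007 0.007]
18 [ 0.104 -0.017] 0.79 [0.013 0.013]
19 [ 0.113 -0.016] 0.79 [0.02 0.02]
20 [ 0.122 -0.014] 0.79 [0.026 0.026]
21 [ 0.125 -0.014] 0.69 [0.028 0.028]
22 [ 0.128 -0.014] 0.59 [0.031 0.03 ]
23 [ 0.131 -0.015] 0.49 [0.033 0.031]
24 [ 0.134 -0.015] 0.39 [0.036 0.033]
25 [ 0.137 -0.016] 0.29 [0.039 0.034]
26 [ 0.139 -0.017] 0.2 [0.042 0.034]
27 [ 0.142 -0.019] 0.1 [0.044 0.035]
28 [ 0.144 -0.02 ] 0.0 [0.047 0.035]
29 [ 0.15  -0.025] 0.0 [0.055 0.035]
30 [ 0.156 -0.029] 0.0 [0.062 0.035]
31 [ 0.162 -0.034] 0.0 [0.069 0.035]
32 [ 0.168 -0.038] 0.0 [0.076 0.035]
33 [ 0.173 -0.042] 0.0 [0.084 0.035]
34 [ 0.179 -0.047] 0.0 [0.091 0.035]
```

Call:
arm_command(xyz=[[0, 0, 0.005], [0, 0.001, 0.01], [0.007, -0.003, 0.01], [0.014, -0.008, 0.01], [0.02, -0.013, 0.01], [0.027, -0.018, 0.01], [0.029, -0.02, 0.01], [0.032, -0.021, 0.01], [0.034, -0.023, 0.01], [0.037, -0.023, 0.01], [0.04, -0.024, 0.01], [0.043, -0.024, 0.01], [0.046, -0.024, 0.01], [0.049, -0.024, 0.01], [0.049, -0.024, 0.01], [0.049, -0.024, 0.01]], rot=[[0, 0, 0], [0, 0, 0], [0, 0, 0], [0, 0, 0], [0, 0, 0], [0, 0, 0], [0, 0, 0.1], [0, 0, 0.2], [0, 0, 0.29], [0, 0, 0.39], [0, 0, 0.49], [0, 0, 0.59], [0, 0, 0.69], [0, 0, 0.785], [0, 0, 0.785], [0, 0, 0.785]])

```text
time: 5.57
ee_pos: [0.5064, 0.1798, 0.0842]
eef_rot: [-0.064, 0.998, 0.0, -0.0]
ft_force: [-0.1, 0.2, -0.2]
width: 0.0394
grip_force: 15.0
```

Run:
```python
from h import *
s=r.read_state(); print(s["time"],s["ee_pos"],s["joint_positions"],s["ft_force"],s["width"])
im=r.camera("scene"); cv2.imwrite("pics/s1.png",cv2.resize(im[200:330,280:500,::-1],None,fx=3,fy=3))
for d in r.spot_point("ring_center","scene")[:2]: print(d["conf"],W("scene",d["at"]))
```

```text
5.5667 [0.5064003  0.17979579 0.08420468] [ 0.39926699  0.44542078 -0.98827569  1.81220072  0.41254635  1.10893127
  0.96438319] [-0.05572461  0.15242364 -0.22311365] 0.03935321529177629
0.77 [0.50401464 0.17603147 0.10079452]
```

View pics/s1.png

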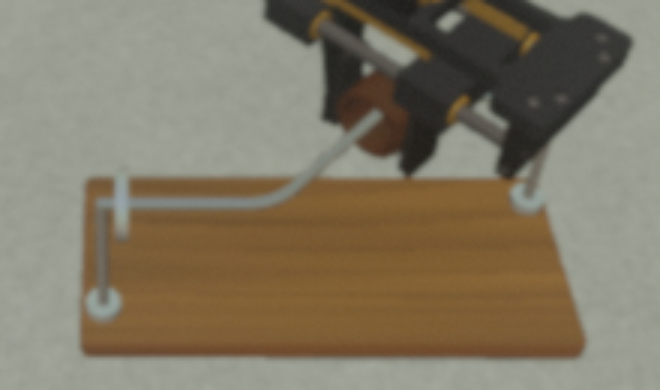

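The ring is past the first bend, with the wire entering its bore near the centre at (375,115) in the crop, and forces are near zero. Next are the diagonal and the second bend.

Call:
arm_command(xyz=[[0.009, 0.001, 0], [0.018, 0.002, 0], [0.027, 0.003, 0], [0.036, 0.005, 0], [0.046, 0.006, 0], [0.055, 0.007, 0], [0.064, 0.008, 0], [0.073, 0.01, 0], [0.076, 0.01, 0], [0.079, 0.01, 0], [0.082, 0.009, 0], [0.085, 0.009, 0], [0.088, 0.008, 0], [0.09, 0.007, 0], [0.093, 0.005, 0], [0.095, 0.004, 0], [0.095, 0.004, 0], [0.095, 0.004, 0]], rot=[[0, 0, 0], [0, 0, 0], [0, 0, 0], [0, 0, 0], [0, 0, 0], [0, 0, 0], [0, 0, 0], [0, 0, 0], [0, 0, -0.1], [0, 0, -0.2], [0, 0, -0.29], [0, 0, -0.39], [0, 0, -0.49], [0, 0, -0.59], [0, 0, -0.69], [0, 0, -0.785], [0, 0, -0.785], [0, 0, -0.785]])

```text
time: 7.17
ee_pos: [0.6014, 0.1845, 0.0845]
eef_rot: [0.32, 0.948, -0.0, 0.0]
ft_force: [0.6, 0.1, 0.8]
width: 0.0395
grip_force: 15.0
```

Run:
```python
from h import *
s=r.read_state(); print(s["time"],s["ee_pos"],s["ft_force"],s["width"])
im=r.camera("scene"); cv2.imwrite("pics/s2.png",cv2.resize(im[190:330,280:500,::-1],None,fx=3,fy=3))
for l in ("ring_center","goal_stop"):
  for d in r.spot_point(l,"scene")[:2]: print(l,d["conf"],W("scene",d["at"]))
```

```text
7.1667 [0.60144773 0.18448771 0.08448914] [0.60256825 0.09249085 0.84584042] 0.03954136470536554
goal_stop 0.58 [0.64027903 0.14728742 0.10389062]
```

View pics/s2.png

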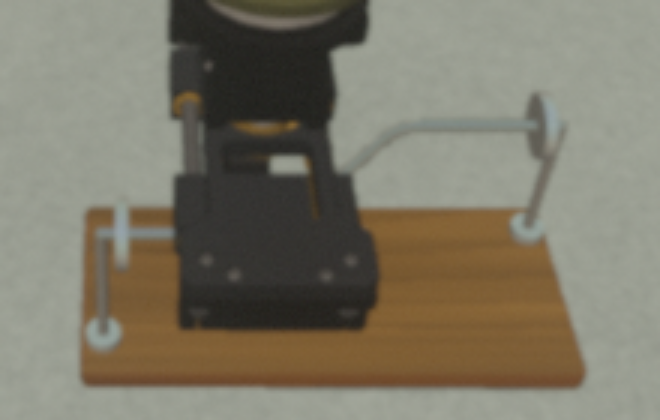

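The wire shows clean on both sides of the gripper, and the goal disc is at (122,233) in the crop. Forces are below 1 N. Now the last straight, slowing near the stop.

Call:
arm_command(xyz=[[0.006, -0.005, 0], [0.012, -0.009, 0], [0.018, -0.014, 0], [0.024, -0.018, 0], [0.028, -0.021, 0], [0.031, -0.024, 0], [0.033, -0.025, 0], [0.035, -0.027, 0], [0.035, -0.027, 0], [0.035, -0.027, 0]], rot=[[0, 0, 0], [0, 0, 0], [0, 0, 0], [0, 0, 0], [0, 0, 0], [0, 0, 0], [0, 0, 0], [0, 0, 0], [0, 0, 0], [0, 0, 0]])

```text
time: 8.15
ee_pos: [0.636, 0.1575, 0.0846]
eef_rot: [0.321, 0.947, 0.0, -0.0]
ft_force: [0.6, 0.2, 0.7]
width: 0.0394
grip_force: 15.0
```

No contact yet, so I creep on in small steps to feel the stop.

Call:
arm_command(xyz=[[0.001, -0.001, 0], [0.002, -0.001, 0], [0.002, -0.002, 0], [0.003, -0.002, 0], [0.003, -0.002, 0]], rot=[[0, 0, 0], [0, 0, 0], [0, 0, 0], [0, 0, 0], [0, 0, 0]])

```text
time: 8.57
ee_pos: [0.6368, 0.1573, 0.0843]
eef_rot: [0.32, 0.947, -0.0, -0.002]
ft_force: [-9.3, 3.5, 2.1]
width: 0.0393
grip_force: 15.0
```

Contact: about 10 N against the stop. I back off 2 mm, lower the ring 9 mm to hang, open and rise.

Call:
arm_command(xyz=[[-0.002, 0.001, 0], [-0.002, 0.001, 0], [-0.002, 0.001, -0.003], [-0.002, 0.001, -0.006], [-0.002, 0.001, -0.009], [-0.002, 0.001, -0.009], [-0.002, 0.001, -0.009]], rot=[[0, 0, 0], [0, 0, 0], [0, 0, 0], [0, 0, 0], [0, 0, 0], [0, 0, 0], [0, 0, 0]])

```text
time: 9.15
ee_pos: [0.6367, 0.1569, 0.0751]
eef_rot: [0.321, 0.947, 0.0, -0.001]
ft_force: [-3.5, 4.0, -1.7]
width: 0.0395
grip_force: 15.0
```

Call:
arm_command(xyz=[[0, 0, 0], [0, 0, 0], [0, 0, 0], [0, 0, 0], [0, 0, 0], [0, 0, 0], [0, 0, 0], [0, 0, 0], [0, 0, 0], [0, 0, 0]], rot=[[0, 0, 0], [0, 0, 0], [0, 0, 0], [0, 0, 0], [0, 0, 0], [0, 0, 0], [0, 0, 0], [0, 0, 0], [0, 0, 0], [0, 0, 0]], grip=1)

```text
time: 9.98
ee_pos: [0.6371, 0.1563, 0.0756]
eef_rot: [0.321, 0.947, 0.0, 0.0]
ft_force: [1.4, -0.2, 0.4]
width: 0.0861
grip_force: 0.0
```

Call:
arm_command(xyz=[[0, 0, 0.015], [0, 0, 0.035], [0, 0, 0.06], [0, 0, 0.09], [0, 0, 0.12], [-0.03, 0, 0.15], [-0.06, 0, 0.17], [-0.09, 0, 0.18], [-0.12, 0, 0.18], [-0.15, 0, 0.18], [-0.15, 0, 0.18], [-0.15, 0, 0.18]], rot=[[0, 0, 0], [0, 0, 0], [0, 0, 0], [0, 0, 0], [0, 0, 0], [0, 0, 0], [0, 0, 0], [0, 0, 0], [0, 0, 0], [0, 0, 0], [0, 0, 0], [0, 0, 0]])

```text
time: 10.98
ee_pos: [0.4864, 0.1564, 0.2572]
eef_rot: [0.321, 0.947, -0.001, 0.002]
ft_force: [-0.2, -1.1, -0.4]
width: 0.0869
grip_force: 0.0
```

Run:
```python
from h import *
print(r.read_state()["time"])
im=r.camera("scene"); cv2.imwrite("pics/s3.png",cv2.resize(im[190:330,280:500,::-1],None,fx=3,fy=3)); r.camera("top")
c,sn=np.cos(-.653),np.sin(-.653)
for cam in ("scene","top"):
  for l in ("ring_center","goal_stop","other_ring_center"):
    for d in r.spot_point(l,cam)[:1]:
      p=W(cam,d["at"]); e=p-[.5427,.185,0]; print(cam,l,d["conf"],p.round(4),"local",(c*e[0]+sn*e[1]).round(4),(-sn*e[0]+c*e[1]).round(4))
```

```text
10.9833
scene ring_center 0.74 [0.6325 0.1525 0.0934] local 0.091 0.0287
scene goal_stop 0.89 [0.641  0.1431 0.1028] local 0.1036 0.0265
scene other_ring_center 0.79 [ 0.5452 -0.2067  0.0972] local 0.24 -0.3096
top ring_center 0.56 [0.6342 0.1561 0.0927] local 0.0902 0.0326
top goal_stop 0.73 [0.6455 0.1501 0.1013] local 0.1029 0.0347
top other_ring_center 0.63 [ 0.5455 -0.2059  0.0901] local 0.2398 -0.3088
```

View pics/s3.png

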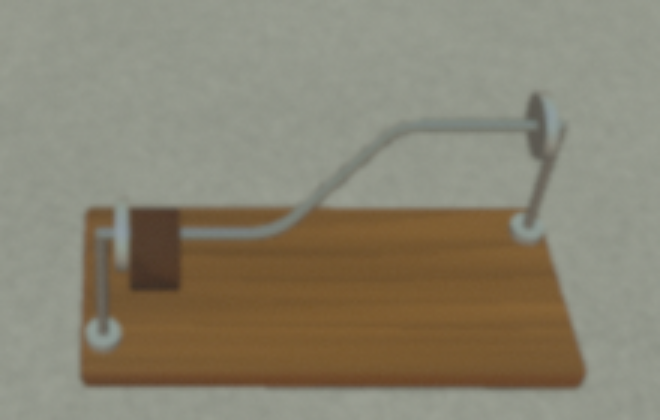

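The ring hangs against the goal disc, at (155,250) in the crop beside the disc at (122,233), and the gripper is clear. The other ring has not moved, so I hand in.

```bash
python3 -c "
from bench import r
print(r.close_job())"
```

```text
the job is handed in; nothing more can be done
None
```

The wooden ring went round both bends and now hangs released against the goal stop (centre about 12–13 mm short of its face), the straight rail's ring shows no movement, and I handed the job in at about 11 s; no verdict was returned.

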